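# Square up a tilting cylinder head

## Task

The green cylinder head of the bench fixture is leaning over its bed: press the red brake lever down until its brass catch holds it down by itself. Then stand the steel square on the bed's bright middle strip and press it into the corner between bed and head, which pushes the head back upright, until the square's foot is flat on the bed and its blade is flush against the head's steel face, without disturbing the other things. Finish while still gripping the square and holding it pressed into the corner, so that the head stays square to the bed.

Things in the scene. Friction and masses are not known exactly. Their poses are not given: they have to be found in the camera images.
- fixture: Bench fixture fixed to the table: dark bed 170 x 370 mm with a hinged green head, a red-ended brake lever and a brass catch. Origin at table height under the middle of the corner line, z up, y along the bed from the open end (where the square goes) to the head. Bed from y -170 to +200 mm, top 32 mm above the table. Cheeks 34 mm high beside the head (|x| 36 to 46, y -9 to +27 mm)
- bed: The fixture's flat bed plate, same axes as the fixture; origin on its top surface in the middle of the corner line. A bright strip 26 mm wide along x = 0 from y = -165 mm to the corner marks where the square stands
- corner (a point): Middle of the corner line where the bed's top meets the head's face when the head is square; 32 mm above the table
- head (a joint): Lean of the green head about a level pin along fixture x, 14 mm above the bed, 7 mm behind the corner line: 0 = face square to the bed, positive (rad) = leaning over the bed towards the square. Starts at 0.06 to 0.12; range -0.10 to 0.16. Friction holds it where it is put (0.2 Nm, some 2 N at the top); with the lever up the brake adds about 0.7 Nm
- face: Bare steel face plate on the front (-y side) of the head, 60 mm wide, 163 mm high, 4 mm thick: the blade goes flush against it. Origin at the middle of the lower edge of its front; tilts with the head. Behind it the green plate is 70 mm wide and a cylinder block reaches 77 mm back from the corner line
- brake_lever (a joint): Sprung brake lever at the head's side: 0 = up (brake on), positive (rad) = red end down. At 0.25 the sprung brass catch snaps over the lever's side pin; let go, the lever rests there at about 0.24. End stop at 0.30: press on to it to be sure. Pressing takes about 9 N at first, up to some 14 N. Let go before the catch has snapped, it springs back up
- paddle: Red plastic end of the brake lever, 24 x 36 x 12 mm, tilted up 14 degrees while the lever is up and about level when it is held down. Origin under its middle
- lever_press (a point): Middle of the red end's top, where to press: fixture x -55, y +176 mm, about 116 mm above the table with the lever up; it goes down about 29 mm to the catch, 6 mm more to the end stop. The brass catch, 70 mm above the bed, stands some 30 mm nearer the head and 19 mm to the side (-x)
- square: Steel square, about 0.6 kg, standing on its stock on the bench, blade up. Origin at the heel: underside, blade's outer edge, mid thickness. Stock 130 mm long (along its -y from the heel), 20 thick (x), 24 high; blade 5 thick, 24 wide (y 0 to -24), top 150 mm above the underside. Grip the stock across, about 85 mm back from the heel. Seated: origin at the corner, axes as the fixture's
- nut: Knurled brass nut, 22 mm wide, 16 mm high, lying on the bed beside the strip at fixture x = about +60 mm: leave alone. Origin under its middle
- screwdriver: Screwdriver with yellow handle lying beyond the fixture: leave alone. Origin under its middle
- wrench: Steel wrench lying on the bench: leave alone. Origin under its middle
- can: Red spray can, 56 mm wide, 160 mm high: leave alone. Origin under its middle
- tape: Yellow roll of tape, 90 mm wide, 20 mm high: leave alone. Origin under its middle
- bin: Blue open bin 130 x 170 x 60 mm with cut black sleeves: leave alone. Origin under its middle
- carton: Blue carton 75 x 110 x 55 mm: leave alone. Origin under its middle
- block: Steel setting block 50 x 75 x 25 mm with holes: leave alone. Origin under its middle
There are look-alikes about, which are no part of the job. There is more than one size of the square; the one meant has the size given above.

How it is judged:
By the outcome, as a careful person would: the job done as asked, in the order asked, and still so for the second after the job is handed in, while the arm keeps its last pose, push and grip.
It also fails if it takes over 67 s, if anything falls off the work surface, if the arm or the gripper's body presses on something with over 40 N, if the wrist force passes 120 N, or if a joint passes its speed limit or range.

## Robot

A 6-joint arm with a two-finger parallel gripper is mounted at the origin on the work surface. World frame = base frame: x ahead of the robot, y to its left, z up, the work surface at z = 0. Lengths are in mm, angles in rad, forces in N, time in s.
With the tool pointing down it reaches from about 350 to 975 mm from the base axis. Payload 7.1 kg.
Tool frame: the origin (TCP) lies on the front face of the gripper's body, between the roots of the fingers; the fingertips stand 80 mm ahead of it and the grasp point (between the pads) lies 61 mm ahead of it (env.tips_ahead is the distance from the TCP to the fingertips, in mm); z points along the fingers, y is the line along which they close (so a half turn about z gives the same grasp; the last joint's range is limited). The gripper opens to 88 mm and grips with 3 to 60 N. Pads are 20 mm wide; open, the fingers measure 115 mm over their backs; the gripper's body (75 mm by 178 mm) begins 61 mm behind the grasp point.
Start: joints at [1.119, 0.423, 1.63, -0, 1.089, -0.019], TCP at [262.102, 567.37, 302.675] pointing down, gripper open.
Joint ranges: [-3, 3], [-0.9, 2.11], [0.09, 2.58], [-1.31, 4.45], [0.11, 2.69], [-2.54, 2.54]. Speed limits (rad/s): [2.39, 2.39, 3.01, 3.14, 3.14, 3.14].

## Interface

Orientations are given as a unit quaternion [x, y, z, w].
In Python, from station import env, set_gripper, viewer, workorder gives the robot as it stands. Calls block until the motion is done:
- env.reach(position, orientation): joint-space move of the TCP to a pose.
- env.move_l(position, rot=None, rate=150, f_stop=None): straight line of the TCP; rot=None keeps the orientation; rate is the mean speed in mm/s. With f_stop (N) it stops when the force on the tool has changed by that much, and returns True; else False.
- env.move_joints(angles): joint-space move.
- set_gripper(opening): finger opening in mm; the grip force is fixed at half the most; returns when the fingers have stopped.
- env.hold(seconds).
- env.ik(position, orientation): joint angles nearest the present ones, or None.
- env.read_state(): the state.
- viewer.camera(name): name is "scene" or "top"; returns the picture (384x512x3 uint8, blue, green, red); there is no depth.
- viewer.camera_params(name): a dict with "fx", "fy", "cx", "cy" (pixels), "pose" (4x4, takes a point from camera to world coordinates). Camera axes: x right, y up, looking along -z (the intrinsics and any distortion apply to the point x, -y, -z); pixel columns grow to the right and rows downward; lengths in mm; the calibration is good to about 2 mm. A picture is of the moment at which its call begins. camera_params takes no time and is no camera call.
A pose or a line that the arm cannot do raises env.IKError and nothing moves.
- workorder.sign_off(): hands the job in; it is judged then, once.
The state is a dict: "time_s": time; "qpos": joint angles; "dq": joint speeds; "tau": joint torques, N m; "tool_pos": TCP position; "orientation": TCP orientation; "force": force on the tool from outside, world axes, zero at the start; "wrist_torque": the same for the moment, N m; "width": finger opening in mm; "grip_force": force on a finger pad.
Only numpy, scipy, OpenCV 4.12 (cv2) and the standard library are available. Lean on these libraries where they do the work, as an engineer would, in place of code of your own. Each camera call takes 0.05 s, during which the arm holds its last target. There are 200 camera calls.

## Working session

There is one attempt and no reset: what is moved stays moved. The work goes in short steps, each a Python script; the robot and the scene stay as the last script left them, time stands still between calls to the robot, and variables do not carry over. Pictures are saved under pics/ and viewed, at most 11 in all, crops included, and the job is handed in when it is done.

```bash
ls; mkdir -p pics; python3 - <<'E'
from station import env, viewer
import cv2, numpy as np
np.set_printoptions(suppress=True,precision=4)
for n in("scene","top"):
    cv2.imwrite(f"pics/{n}0.png",cv2.resize(viewer.camera(n),(800,600),interpolation=cv2.INTER_CUBIC)); print(viewer.camera_params(n))
s=env.read_state();print(s)
E
```

```text
pics
{'fx': 371.9947629301562, 'fy': 371.9947629301562, 'cx': 256.51555624772175, 'cy': 188.46951827052303, 'pose': array([[   0.497 ,   -0.5085,    0.7032, 1230.822 ],
       [   0.8676,    0.3061,   -0.3919, -478.377 ],
       [  -0.0159,    0.8048,    0.5933,  727.9114],
       [   0.    ,    0.    ,    0.    ,    1.    ]])}
{'fx': 352.3988599829798, 'fy': 352.3988599829798, 'cx': 254.9370381243338, 'cy': 198.91038950157824, 'pose': array([[  -0.027 ,    0.9952,   -0.0939,  353.2873],
       [  -0.9996,   -0.027 ,    0.0013,  -29.5028],
       [  -0.0012,    0.0939,    0.9956, 1236.4776],
       [   0.    ,    0.    ,    0.    ,    1.    ]])}
{'time_s': 0.1, 'qpos': array([ 1.119 ,  0.4238,  1.6306, -0.    ,  1.0886, -0.019 ]), 'dq': array([-0.0002, -0.002 , -0.0017, -0.002 , -0.0025,  0.0012]), 'tau': array([ -0.0001, -54.5615, -27.4328,   0.0644,   0.0188,  -0.    ]), 'tool_pos': array([261.9298, 567.0209, 301.9544]), 'orientation': array([ 0.2147,  0.9767, -0.0007, -0.0002]), 'force': array([ 0.5384,  0.124 , -0.8413]), 'wrist_torque': array([-0.0753,  0.0138, -0.0525]), 'grip_force': 0.0, 'width': 87.74080903819488}
```

View pics/scene0.png

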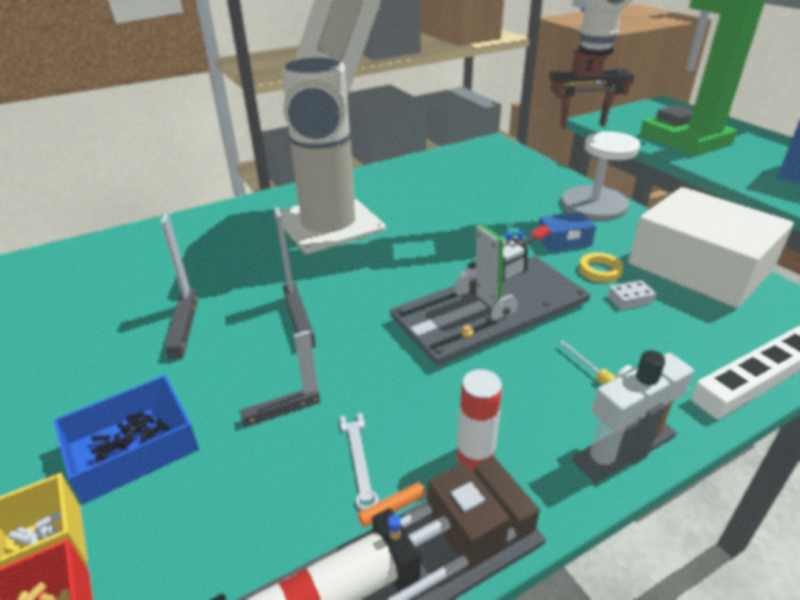

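View pics/top0.png

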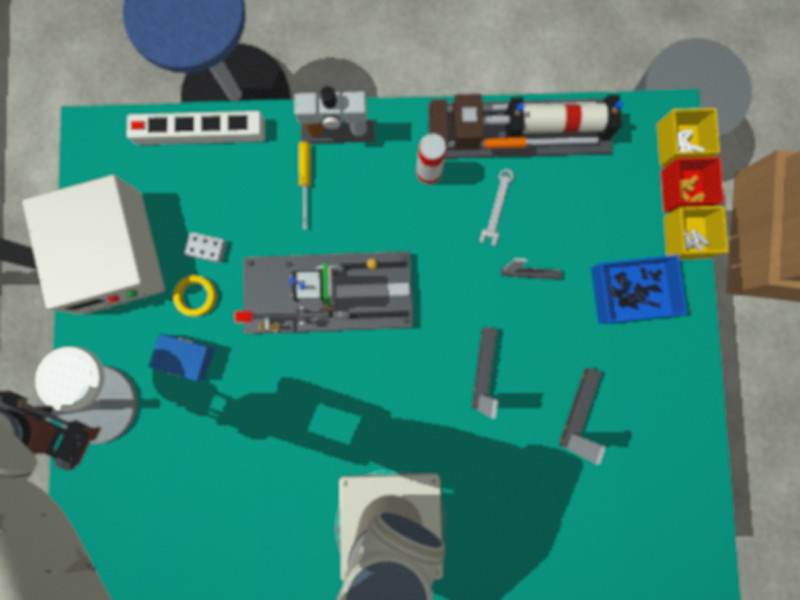

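The scene picture shows the fixture around (490,300) and three squares at (180,290), (295,270) and (290,385). In the top view the bed spans (243..412, 253..332), the red paddle is at (243,316), and the squares are at (530,270), (485,370) and (582,415). Next I'll enlarge crops to measure them.

```bash
cat >h.py <<'E'
import numpy as np, cv2
from station import env, viewer
def proj(n,P):
    c=viewer.camera_params(n);T=c["pose"];p=(np.atleast_2d(P)-T[:3,3])@T[:3,:3]
    return np.c_[c["cx"]+c["fx"]*p[:,0]/-p[:,2], c["cy"]+c["fy"]*-p[:,1]/-p[:,2]]
def ray(n,uv,z):
    c=viewer.camera_params(n);T=c["pose"]
    d=T[:3,:3]@np.array([(uv[0]-c["cx"])/c["fx"],-(uv[1]-c["cy"])/c["fy"],-1]);o=T[:3,3]
    return o+d*(z-o[2])/d[2]
E
python3 - <<'E'
from h import *
a=viewer.camera("top");b=viewer.camera("scene")
cv2.imwrite("pics/raw_top.png",a);cv2.imwrite("pics/raw_scene.png",b)
def crop(im,u,v,w,h,k): return cv2.resize(im[v:v+h,u:u+w],None,fx=k,fy=k,interpolation=cv2.INTER_CUBIC)
cv2.imwrite("pics/t1.png",np.vstack([crop(a,145,155,133,62,6)]))     # fixture top
cv2.imwrite("pics/t2.png",crop(a,290,160,105,140,4))
cv2.imwrite("pics/s1.png",crop(b,245,135,140,100,5.7))
cv2.imwrite("pics/s2.png",crop(b,95,130,120,145,4))
S=800/512
for q in [((503,272),(562,274)),((482,408),(490,328)),((564,443),(594,369))]:
    p=[ray("top",np.array(x)/S,24) for x in q];print(p,np.linalg.norm(p[0]-p[1]))
E
```

```text
[array([ 548.08421469, -266.34883407,   24.        ]), array([ 540.02327348, -397.34378433,   24.        ])] 131.2427360551133
[array([ 250.4548259 , -207.29598697,   24.        ]), array([ 424.11917078, -232.1093607 ,   24.        ])] 175.42807128854093
[array([ 170.98737452, -381.40350914,   24.        ]), array([ 328.15265467, -455.80914523,   24.        ])] 173.88825137779028
```

View pics/t1.png

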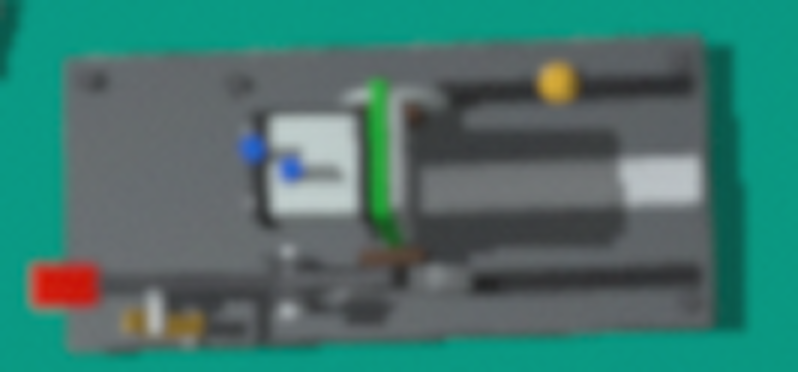

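View pics/t2.png

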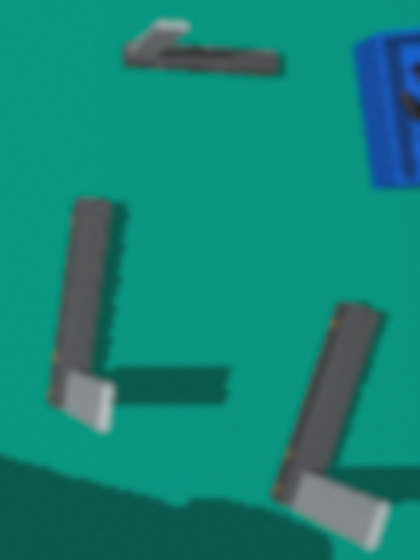

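View pics/s1.png

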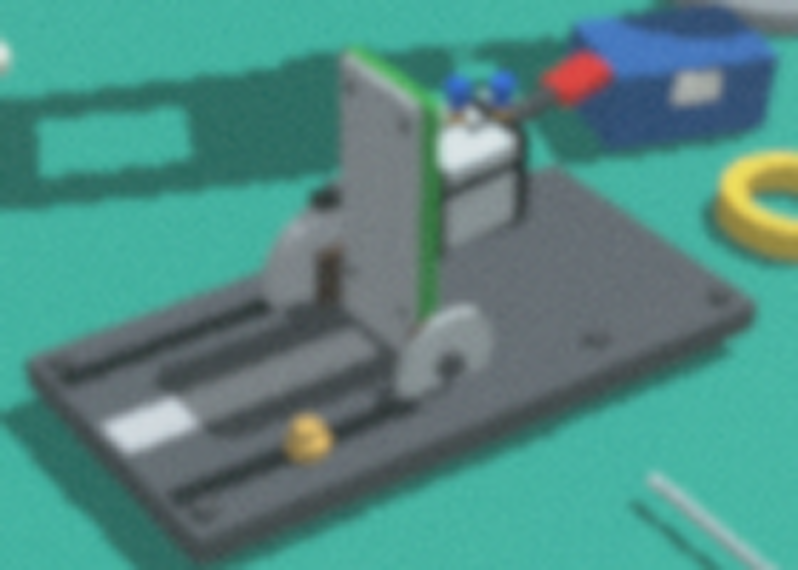

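View pics/s2.png

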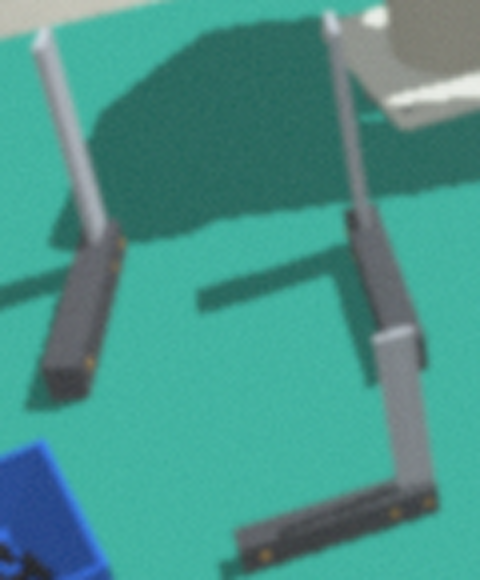

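In t1 the bed-top corners are (65,58), (703,38), (712,328) and (68,348), the paddle is at (65,285) and the nut at (557,83). In t2 the upper square, with its stock at (124..283, 60), measures 131 mm. The other two are about 175 mm, so this is the one meant. s1 shows the bed corners at (32,368), (203,545), (752,305) and (565,168). Next I'll fit the poses.

```bash
cat >fit.py <<'E'
from h import *
from scipy.optimize import least_squares, minimize
np.set_printoptions(suppress=True,precision=3)
cr={"top":(145,155,6),"scene":(245,135,5.7)}
def un(n,q,c): u,v,k=c; return (np.array(q)+.5)/k-.5+[u,v]
Q={"top":[(65,58),(703,38),(712,328),(68,348)],"scene":[(752,305),(203,545),(32,368),(565,168)]}
L=np.array([(85,200,32),(85,-170,32),(-85,-170,32),(-85,200,32)],float)
def W(p,L): c,s=np.cos(p[2]),np.sin(p[2]); L=np.atleast_2d(L); return np.c_[p[0]+c*L[:,0]-s*L[:,1],p[1]+s*L[:,0]+c*L[:,1],L[:,2]]
for ns in (["top"],["scene"],["top","scene"]):
    f=lambda p:np.concatenate([(proj(n,W(p,L))-un(n,Q[n],cr[n])).ravel() for n in ns])
    r=least_squares(f,[500,150,0]);print(ns,r.x,"rms px",np.sqrt(np.mean(r.fun**2)))
F=r.x
for n,q in (("top",(65,285)),("scene",(578,78))): print("lever",n,ray(n,un(n,q,cr[n]),116))
print("lever exp",W(F,[-55,176,116]))
print("nut",ray("top",un("top",(557,83),cr["top"]),40),"exp strip",W(F,[0,-165,32]))
# square silhouettes
def box(x0,x1,y0,y1,z0,z1): return np.array([(x,y,z) for x in(x0,x1) for y in(y0,y1) for z in(z0,z1)],float)
def score(p,ns=("top","scene"),H=150,S=130):
    t=0
    for n in ns:
        im=G[n]; m=np.zeros((im.shape[0]*4,im.shape[1]*4),np.uint8)
        for b in (box(-10,10,-S,0,0,24),box(-2.5,2.5,-24,0,0,H)):
            uv=proj(n,W(p,b)); cv2.fillConvexPoly(m,cv2.convexHull(np.round((uv*4+1.5)*16).astype(np.int32)),255,shift=4)
        m=cv2.resize(m,im.shape[::-1],interpolation=cv2.INTER_AREA)/255.
        m=cv2.GaussianBlur(m,(0,0),.7)
        k=cv2.dilate((m>.02).astype(np.uint8),np.ones((7,7)))>0
        t+=np.mean((im-m)[k]**2)
    return t
G={}
for n in("top","scene"):
    hsv=cv2.cvtColor(cv2.imread(f"pics/raw_{n}.png"),cv2.COLOR_BGR2HSV).astype(float)
    G[n]=np.clip((190-hsv[...,1])/120,0,1)
if __name__=="__main__":
    x0=[545,-266,-.06]; 
    for ns in (("top",),("scene",),("top","scene")):
        r=minimize(score,x0,args=(ns,),method="Nelder-Mead",options=dict(initial_simplex=np.array([x0]*4)+np.r_[np.zeros((1,3)),np.diag([8,8,.1])]))
        print(ns,r.x,r.fun)
    for H in(110,130,150,175,200): print(H,score(r.x,H=H),end=" ")
    for S in(105,130,150): print(S,score(r.x,S=S),end=" ")
E
python3 fit.py
```

```text
['top'] [513.914 110.619   0.005] rms px 0.29904981794590824
['scene'] [520.398 108.584   0.016] rms px 1.105094045632958
['top', 'scene'] [516.474 110.398   0.01 ] rms px 1.0215985983062343
lever top [457.427 286.845 116.   ]
lever scene [464.901 281.646 116.   ]
lever exp [[459.72 285.84 116.  ]]
nut [573.079  26.292  40.   ] exp strip [[518.121 -54.594  32.   ]]
('top',) [ 555.552 -265.967   -0.107] 0.013929010816096874
('scene',) [ 552.195 -265.457   -0.079] 0.06620413314355923
('top', 'scene') [ 556.024 -266.291   -0.117] 0.08118372219176748
110 0.09845195150555427 130 0.08856203050737163 150 0.08118372219176748 175 0.09278039956093477 200 0.10674954033989312 105 0.14288090773284975 130 0.08118372219176748 150 0.13126454764536086
```

```bash
python3 - <<'E'
from fit import *
def draw(n,u,v,w,h,k,items):
    im=cv2.resize(cv2.imread(f"pics/raw_{n}.png")[v:v+h,u:u+w],None,fx=k,fy=k,interpolation=cv2.INTER_CUBIC)
    for P,col in items:
        q=(proj(n,P)+.5-[u,v])*k-.5
        cv2.polylines(im,[np.round(q*16).astype(np.int32)],True,col,1,cv2.LINE_AA,4)
    return im
p=[554.5,-266,-.09]
sq=[(W(p,[(-10,0,z),(10,0,z),(10,-130,z),(-10,-130,z)]),c) for z,c in((24,(0,0,255)),(0,(255,0,255)))]+[(W(p,[(0,0,0),(0,0,150),(0,-24,150),(0,-24,24)]),(0,255,255))]
st=np.array([(13,0,32),(13,-165,32),(-13,-165,32),(-13,0,32)],float)
fx=[(W(f,A),c) for f,c in(([513.9,110.6,.005],(0,0,255)),([520.4,108.6,.016],(0,255,255))) for A in(L,st)]
a=draw("top",145,155,133,62,4.5,fx);b=draw("scene",245,135,140,100,4,fx)
c=draw("top",315,160,50,25,4,sq); d=draw("scene",150,205,56,70,4,sq)
o=np.zeros((600,800,3),np.uint8)
for im,y,x in((a,0,0),(b,279,0),(d,279,562),(c,0,599)):
    im=im[:600-y,:800-x];o[y:y+im.shape[0],x:x+im.shape[1]]=im
cv2.imwrite("pics/ov.png",o)
E
```

```text
['top'] [513.914 110.619   0.005] rms px 0.29904981794590824
['scene'] [520.398 108.584   0.016] rms px 1.105094045632958
['top', 'scene'] [516.474 110.398   0.01 ] rms px 1.0215985983062343
lever top [457.427 286.845 116.   ]
lever scene [464.901 281.646 116.   ]
lever exp [[459.72 285.84 116.  ]]
nut [573.079  26.292  40.   ] exp strip [[518.121 -54.594  32.   ]]
```

View pics/ov.png

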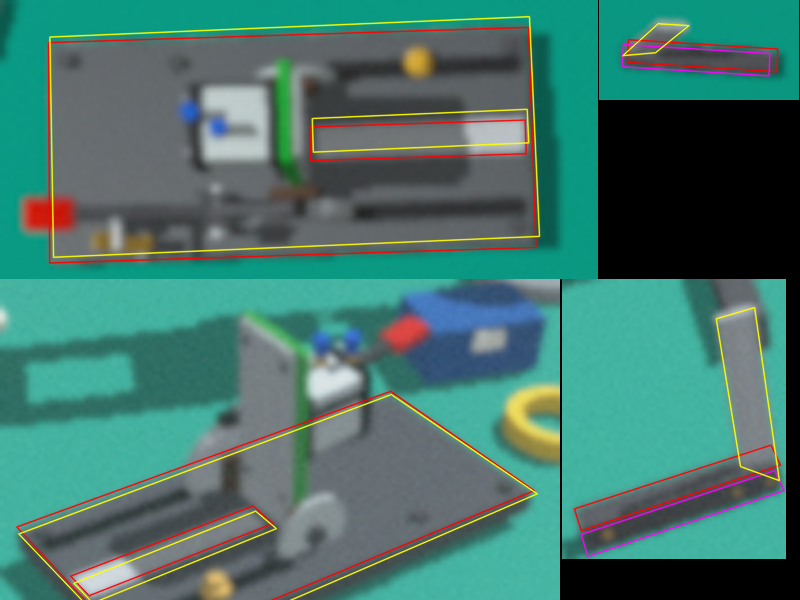

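The overlay confirms the top-view fit of the fixture, with all corners within about 1 mm. The square's outline matches in both views, at about (554,-266) with yaw about -0.09. I'll press the lever next.

```bash
cat >>h.py <<'E'
from station import set_gripper
F=(515.,110.5,.007)
def fw(x,y,z): c,s=np.cos(F[2]),np.sin(F[2]); return np.array([F[0]+c*x-s*y,F[1]+s*x+c*y,z])
def ori(a,flip=False):
    f=(a+np.pi/2)/2+(np.pi/2 if flip else 0); return np.array([np.cos(f),np.sin(f),0,0])
def st(m=""):
    s=env.read_state(); print(m,"t%.2f"%s["time_s"],"pos",np.round(s["tool_pos"],1),"F",np.round(s["force"],1),"M",np.round(s["wrist_torque"],2),"w%.1f g%.1f"%(s["width"],s["grip_force"]),"q6 %.2f"%s["qpos"][5]); return s
E
python3 - <<'E'
from h import *
for fl in(0,1):
    for P,a in((fw(-55,178,230),.007),(np.array([546,-350,250]),-.09),(fw(0,-85,120),.007)): print(fl,np.round(env.ik(P,ori(a,fl)),2))
q=[env.ik(fw(-55,178,230),ori(.007,fl)) for fl in(0,1)]
fl=int(abs(q[1][5])<abs(q[0][5])); print("flip",fl)
set_gripper(0)
env.reach(fw(-55,178,230),ori(.007,fl)); st()
print(env.move_l(fw(-55,178,205),rate=60,f_stop=6)); st("approach")
b=env.move_l(fw(-55,178,154),rate=40,f_stop=26); st(f"press {b}")
env.hold(.3); st()
env.move_l(fw(-55,178,230),rate=120); st()
cv2.imwrite("pics/lev.png",viewer.camera("top"))
im=viewer.camera("scene"); cv2.imwrite("pics/lev_s.png",cv2.resize(im[135:235,245:385],None,fx=5,fy=5,interpolation=cv2.INTER_CUBIC))
E
```

```text
0 [ 0.54  0.4   1.87 -0.    0.87  0.53]
0 [-0.59  0.52  1.61 -0.    1.01 -0.5 ]
0 [ 0.03  0.56  1.97 -0.    0.62  0.02]Traceback (most recent call last):
  File "<stdin>", line 3, in <module>
    return _wrapfunc(a, 'round', decimals=decimals, out=out)
    return _wrapit(obj, method, *args, **kwds)
    result = getattr(arr, method)(*args, **kwds)
TypeError: unsupported operand type(s) for *: 'NoneType' and 'float'
```

```bash
python3 - <<'E'
from h import *
set_gripper(0)
env.reach(fw(-55,178,230),ori(.007)); st()
print(env.move_l(fw(-55,178,205),rate=60,f_stop=6)); st("approach")
b=env.move_l(fw(-55,178,154),rate=40,f_stop=26); st(f"press {b}")
env.hold(.3); st()
env.move_l(fw(-55,178,230),rate=120); st()
im=viewer.camera("scene"); cv2.imwrite("pics/lev_s.png",cv2.resize(im[135:235,245:385],None,fx=5,fy=5,interpolation=cv2.INTER_CUBIC))
E
```

```text
t2.86 pos [458.8 289.  230.3] F [ 0.1 -0.7 -0.7] M [-0.01  0.05  0.  ] w0.7 g0.0 q6 0.53
False
approach t3.42 pos [458.6 288.1 204.6] F [-0.5  0.4  0.3] M [-0.03  0.02  0.04] w0.6 g0.0 q6 0.53
press True t4.49 pos [460.2 290.6 161.1] F [-3.4  0.3 14.3] M [-0.23  0.73 -0.02] w0.7 g6.8 q6 0.53
 t4.79 pos [460.1 290.5 161.3] F [-3.7 -0.7 14.5] M [-0.26  0.67 -0.09] w0.4 g6.8 q6 0.53
 t5.53 pos [458.4 287.9 229.3] F [ 0.1  0.  -0.1] M [-0.06  0.03  0.04] w0.3 g0.0 q6 0.53
```

View pics/lev_s.png

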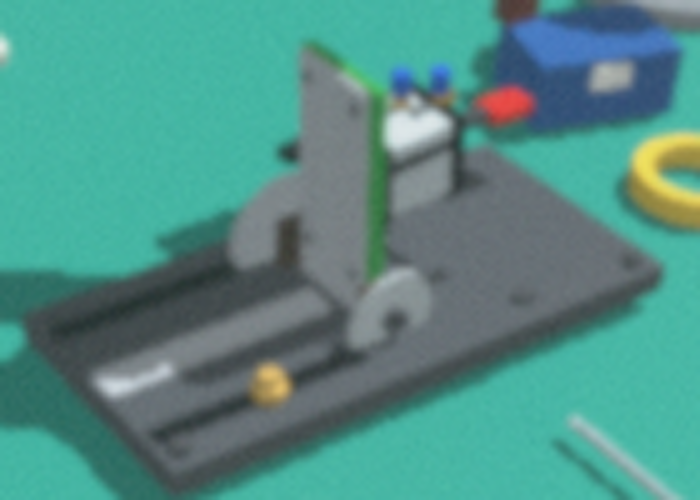

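The picture shows the red end now low at (505,105) with nothing touching it, so the catch is holding. Next is the square.

```bash
python3 - <<'E'
from h import *
env.move_l(fw(-55,178,345),rate=250)
g=np.array([546.9,-350.7,0]); o=ori(-.09)
env.reach(g+[0,0,340],o); set_gripper(60); env.move_l(g+[0,0,130],rate=250)
st("above"); print(env.move_l(g+[0,0,84],rate=60,f_stop=12)); st("down")
set_gripper(0); st("grip")
cv2.imwrite("pics/g_t.png",viewer.camera("top"))
im=viewer.camera("scene"); cv2.imwrite("pics/g_s.png",cv2.resize(im[100:275,90:240],None,fx=3.4,fy=3.4,interpolation=cv2.INTER_CUBIC))
env.move_l(g+[0,0,190],rate=150); env.hold(.3); s=st("lift")
E
```

```text
above t10.50 pos [ 547.7 -351.2  131.3] F [ 0.3 -0.1 -0.2] M [-0.05  0.06 -0.03] w59.8 g0.0 q6 -0.50
False
down t11.42 pos [ 547.1 -350.8   84.2] F [-0.6  0.5  0.5] M [0.   0.07 0.  ] w60.0 g0.0 q6 -0.50
grip t12.12 pos [ 546.3 -350.6   84. ] F [-4.1 -0.2  4.5] M [-0.02  0.77  0.13] w19.9 g30.0 q6 -0.50
lift t13.38 pos [ 546.6 -350.5  189.1] F [ 0.6  0.2 -6.4] M [-0.22  0.11 -0.02] w19.9 g30.0 q6 -0.50
```

View pics/g_s.png

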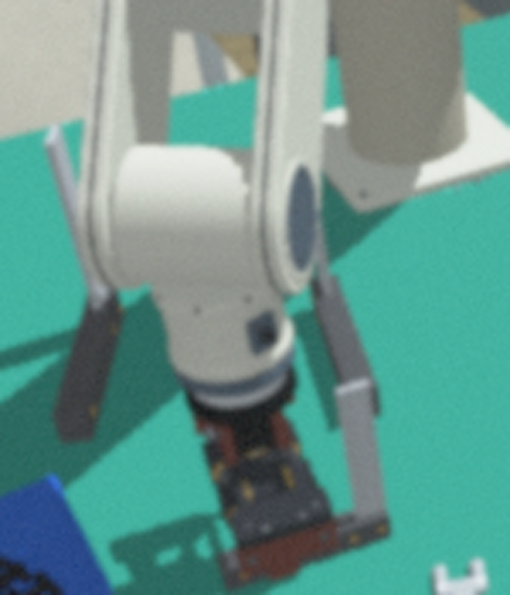

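The picture shows the square upright in the gripper, blade at (365,450) and stock between the fingers. The width of 19.9 mm and the 6 N lift fit. Now I'll carry it to the bed and lower it.

```bash
python3 - <<'E'
from h import *
o=ori(F[2])
env.move_l(fw(0,-125,165),rot=o,rate=150); env.hold(.3); st("over")
env.move_l(fw(0,-125,124),rate=80); s=st("pre")
print(env.move_l(fw(0,-125,108),rate=15,f_stop=6)); st("touch"); env.hold(.3); st()
a=viewer.camera("top")[150:222,150:290]; b=viewer.camera("scene")[120:240,240:390]
a=cv2.resize(a,None,fx=4,fy=4,interpolation=cv2.INTER_CUBIC);b=cv2.resize(b,(560,310),interpolation=cv2.INTER_CUBIC)
cv2.imwrite("pics/place.png",np.vstack([a,b]))
E
```

```text
over t16.08 pos [515.9 -14.7 165. ] F [ 0.4 -0.4 -6.2] M [-0.23  0.07 -0.02] w19.6 g30.0 q6 -0.06
pre t16.74 pos [515.9 -14.5 123.8] F [-0.5 -0.  -5.3] M [-0.21  0.05 -0.03] w19.8 g30.0 q6 -0.06
True
touch t17.38 pos [516.  -14.6 115.9] F [-0.3 -0.5  5. ] M [-0.11  0.19  0.09] w19.9 g30.0 q6 -0.06
 t17.68 pos [515.9 -14.5 115.9] F [-0.2 -0.6  5. ] M [-0.1   0.14  0.09] w20.1 g30.0 q6 -0.06
```

View pics/place.png

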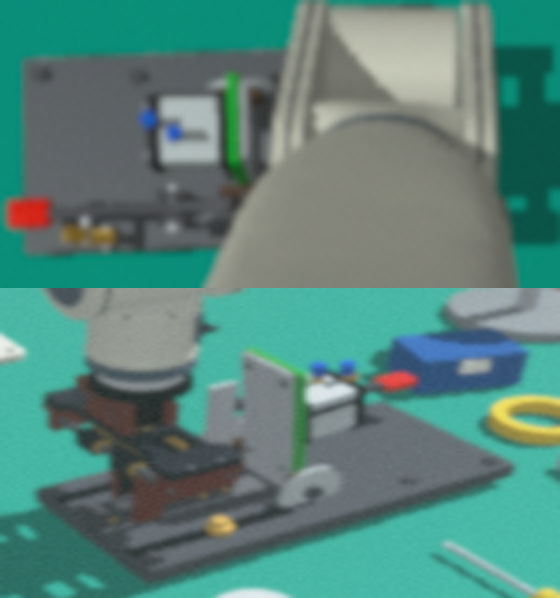

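Touchdown came at TCP height 115.9 mm, as expected for a bed 32 mm high. The blade stands at (222,410), in front of the still-leaning face at (270,400). The lever is still held and the nut hasn't moved. Now I'll press in.

```bash
python3 - <<'E'
from h import *
for y in (-110,-102,-95,-90): 
    b=env.move_l(fw(0,y,115.5),rate=20,f_stop=15); st(f"{y} {b}")
    if b: break
else:
    b=env.move_l(fw(0,-76,115.5),rate=10,f_stop=12); st(f"push {b}")
env.hold(.3); st()
E
```

```text
-110 False t18.68 pos [516.3   0.6 115.9] F [ 0.9 -3.9  5.6] M [-0.71 -0.01 -0.02] w19.4 g30.0 q6 -0.03
-102 False t19.23 pos [516.2   8.6 115.9] F [-0.1 -4.2  5.4] M [-0.74 -0.08 -0.04] w19.9 g30.0 q6 -0.01
-95 False t19.73 pos [516.1  15.6 115.9] F [ 0.6 -4.4  6. ] M [-0.74  0.01 -0.02] w19.6 g30.0 q6 -0.00
-90 False t20.13 pos [516.1  20.5 115.9] F [ 0.2 -4.6  6.3] M [-0.78 -0.05 -0.02] w19.6 g30.0 q6 0.01
push True t20.87 pos [516.1  25.4 115.9] F [-0.7 -2.2  4.1] M [-0.31  0.06 -0.03] w19.7 g30.0 q6 0.02
 t21.17 pos [516.   25.3 115.9] F [0.4 0.6 4.9] M [ 0.09  0.08 -0.04] w19.9 g30.0 q6 0.02
```

```bash
python3 - <<'E'
from h import *
p=env.read_state()["tool_pos"].copy(); y,z=p[1],p[2]
for i in range(14):
    s=env.read_state()
    fy,fz=-s["force"][1],s["force"][2]
    if fy>14 and fz>14: break
    if fy<=14: y+=.7
    if fz<=14: z-=.7
    env.move_l([p[0],y,z],rate=10); env.hold(.15); st(f"{y:.1f} {z:.1f}")
env.hold(.5); st()
a=viewer.camera("scene")[140:222,250:390]
cv2.imwrite("pics/seat.png",cv2.resize(a,None,fx=5.7,fy=5.7,interpolation=cv2.INTER_CUBIC))
E
```

```text
26.0 115.2 t21.58 pos [516.1  25.5 115.9] F [-2.6 -5.9 12.8] M [-1.01  0.48 -0.08] w19.7 g30.0 q6 0.02
26.7 114.5 t21.98 pos [516.1  25.7 115.8] F [ -4.9 -10.8  21.3] M [-1.71  0.92  0.06] w20.0 g30.0 q6 0.02
27.4 114.5 t22.38 pos [516.1  25.8 115.8] F [ -4.9 -14.5  21.2] M [-2.49  0.89  0.01] w19.7 g30.0 q6 0.03
 t22.88 pos [516.1  25.8 115.8] F [ -4.4 -15.3  20.8] M [-2.48  0.93  0.02] w20.0 g30.0 q6 0.03
```

View pics/seat.png

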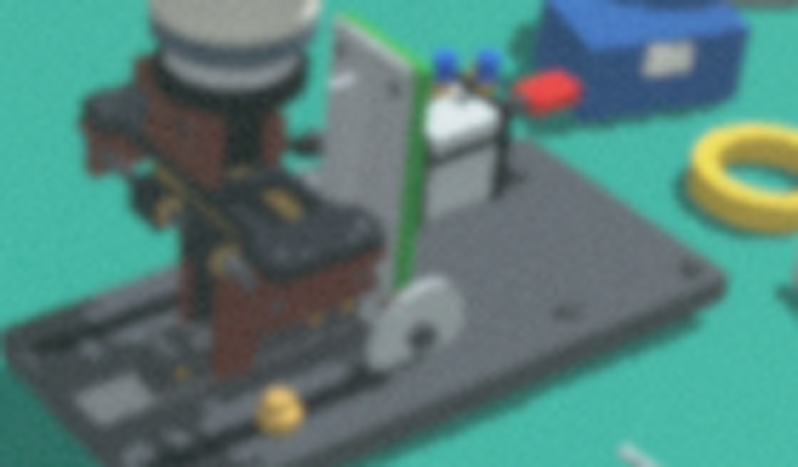

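The picture shows the blade top at (342,78), against the face. The head's right edge runs from (425,65) to (395,290), and the nut and lever haven't moved. I'll check the head's angle against the model, using the same camera for before and after.

```bash
python3 - <<'E'
from h import *
from station import viewer
def P(x,y,z,th): # y,z rel. corner, lean th toward -y
    dy,dz=y-7,z-14; c,s=np.cos(th),np.sin(th)
    return fw(x,7+c*dy-s*dz,32+14+s*dy+c*dz)
for th in(-.1,-.05,0,.05,.1):
    q=(proj("scene",[P(30,0,163,th),P(-30,0,163,th),P(35,10,163,th),P(35,10,40,th)])+.5-[250,140])*5.7
    print(th,np.round(q).tolist())
print(np.round((proj("scene",[fw(2.5,0,182),fw(2.5,-24,182)])+.5-[250,140])*5.7))
st()
E
```

```text
-0.1 [[432.0, 65.0], [358.0, 13.0], [455.0, 65.0], [413.0, 275.0]]
-0.05 [[420.0, 68.0], [346.0, 17.0], [443.0, 68.0], [411.0, 275.0]]
0 [[408.0, 73.0], [334.0, 21.0], [431.0, 72.0], [409.0, 276.0]]
0.05 [[396.0, 78.0], [322.0, 26.0], [419.0, 76.0], [407.0, 276.0]]
0.1 [[384.0, 84.0], [310.0, 31.0], [407.0, 81.0], [405.0, 277.0]]
[[371.  71.]
 [332.  84.]]
 t22.93 pos [516.1  25.8 115.8] F [ -5.  -16.2  21.6] M [-2.46  0.89 -0.03] w19.9 g30.0 q6 0.03
```

Head angle reads about 0 ± 0.02 rad. The TCP is at fixture y = -85, the seated position, with 16 N into the corner and 21 N down, both steady. I'll do a last tilt check and hand in.

```bash
python3 - <<'E'
from h import *
from station import workorder
from scipy.spatial.transform import Rotation as R
s=st(); print((R.from_quat(s["orientation"])*R.from_quat(ori(F[2])).inv()).as_rotvec())
print(workorder.sign_off())
E
```

```text
t22.93 pos [516.1  25.8 115.8] F [ -5.  -16.2  21.6] M [-2.46  0.89 -0.03] w19.9 g30.0 q6 0.03
[-0.00400799  0.00153576  0.00200874]
the job is handed in; nothing more can be done
None
```

I handed the job in at 22.9 s: the brake lever is held down by its catch, and the square is gripped and pressed into the corner with about 16 N forward and 21 N down. The head reads upright to within about 0.02 rad in the camera image, and I saw nothing else disturbed. The sign-off returned no verdict.

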